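# Load-test the friction hinge of a stationery box

### The arm

A 7-joint arm with a two-finger parallel gripper is mounted at the origin on a cart in front of the work surface, level with it; the furniture and walls round the work are solid. World frame = base frame: x ahead of the robot, y to its left, z up, the work surface at z = 0. Lengths are in m, angles in rad, forces in N, time in s.
With the tool pointing down it reaches from about 0.4 to 0.85 m from the base axis. Payload 10.4 kg.
Tool frame: the origin (TCP) lies on the centre line of the jaws, within the pads' length; the fingertips stand 11 mm ahead of it and the grasp point (between the pads) lies 8 mm behind it (tip_reach is the distance from the TCP to the fingertips, in m); z points along the fingers, y is the line along which they close (so a half turn about z gives the same grasp; the last joint's range is limited). The gripper opens to 85 mm and grips with 20 to 120 N. Pads are 22 mm wide; open, the fingers measure 114 mm over their backs; the gripper's body (76 mm by 85 mm) begins 54 mm behind the grasp point. The pads swing forward as they close: fully open they stand 13 mm farther back than shut.
Start: joints at [1.089, 0.332, -0.065, 1.46, 0.022, 1.35, -0.088], TCP at [0.277, -0.56, 0.242] pointing down, gripper open.
Joint ranges: [-2.6, 2.6], [-0.5, 2.12], [-1.47, 1.34], [0.16, 2.42], [-1.27, 4.41], [0.06, 2.06], [-2.6, 2.6]. Speed limits (rad/s): [2.22, 2.22, 2.79, 2.79, 3.14, 3.14, 3.14].

### API

Orientations are given as a unit quaternion [x, y, z, w].
In Python, from workcell import get_obs, camera, hand_in, tip_reach gives the robot as it stands. The module is installed in compiled form; this text tells all that it offers.
- The arm moves only by the tool move_arm, never from a script. Its argument "plan" is a list of rows, each an object with "delta_pos": the shift along the tool's x, y, z in shares of 0.5 m (1.0 is 0.5 m), a list of three; "turn": the turn, a rotation vector about the tool's x, y, z in parts of the range, where 1.0 means 90 degrees, a list of three; "fingers": the closure, from 0 (fully open) to 1 (shut). A call has 1 to 12 rows; each row is the pose to reach, as a shift and turn from the pose commanded when the call began, along the tool's axes at that moment; what a row does not reach only later rows make up. A row lasts 1/8 s, in which the tool goes at most 62.5 mm and 10.7 degrees, less where a joint would pass 70% of its speed; a pose out of reach is approached as far as the arm can. A shift or turn number past 1, either way, is cut back to 1. A call with a gripper value outside its range is refused whole. The fingers move at their own pace and stop on an object; "force" is the grip in N (left out, the last holds). Time passes only in rows, so rows that repeat a pose let the fingers close. It gives the time, the measured TCP pose, the force, the opening and the grip force at its end, in the units of the state.
- get_obs(): the state, without advancing time (a new reading comes with each control period).
- camera(name): name is "side" or "top"; returns a dict with "color" (420x560x3 uint8, red, green, blue), "range_z" (420x560 float32, m along the optical axis (not along the pixel's ray), 0 where there is no reading), "fx", "fy", "cx", "cy" (pixels), "R" (3x3) and "t" (3): a world point X has camera coordinates R X + t. Camera axes: x right, y down, z forward; pixel columns grow to the right and rows downward; lengths in m; the calibration is good to about 2 mm. A picture is of the moment at which its call begins.
- hand_in(): hands the job in; it is judged then, once.
The state is a dict: "clock": time; "joint_pos": joint angles; "joint_velocities": joint speeds; "tau": joint torques, N m; "position": TCP position; "ee_rot": TCP orientation; "ft_force": force on the tool from outside, world axes, zero at the start; "torque": the same for the moment, N m; "grip_width": opening from 0.0 (shut) to 1.0 (fully open); "grasp_force": force on a finger pad.
Only numpy, scipy, OpenCV 4.12 (cv2) and the standard library are available. Lean on these libraries where they do the work, as an engineer would, in place of code of your own. Each camera call takes 0.05 s, during which the arm holds its last target. There are 200 camera calls.

### The job

Check that the friction hinge of the wooden stationery box on the desk still holds its lid: take the lid by its round grip, raise it steadily until it stands about half-way open (45 degrees), and let go for a good second to see that it stays there by itself. Then rest the closed fingertips on top of the grip with a light load of about 5 newtons, never more than 12, for one and a half seconds without pushing the lid down, and go away leaving the lid standing half open. Do not knock over or shift the glue stick, torch, mug or stapler about the box.

Things in the scene. Friction and masses are not known exactly. Their poses are not given: they have to be found in the camera images.
- box: light wooden box, fixed to the desk, 150 mm deep (its x), 200 mm wide (its y), walls 95 mm high; the lid (7 mm thick board) lies on top and is hinged along the far long side. Origin: centre of the underside, on the desk. Its x axis points from the grip side to the hinge side, y along the hinge pin to the left, z up.
- lid_grip (a point): where the centre of the lid's grip should be, 184 mm from the hinge pin; moves with the lid; 99 mm above the desk when shut. The grip is a dark steel barrel, 15 mm in diameter, 34 mm long, parallel to the pin, 28 mm out from the box front on a 14 mm wide tongue. The tongue is stiff but was bent: the real barrel lies up to 8 mm above or below this point (square to the lid). Pinch its flat ends.
- lid_hinge (a point): middle of the hinge pin, 6 mm behind the back wall of the box and 99 mm above the desk; the pin runs along the box's y axis
- lid (a joint): opening angle of the lid, rad: 0 shut, 0.785 half open, grows as it opens, up to 1.9; starts between 0 and 0.12. Dry friction of 2.2 N m, no spring, lid 0.2 to 0.4 kg: lifting takes 13 to 15 N at the grip; half open it stays by itself and sinks under some 15 to 17 N pressed down on the grip.
- glue_stick: white glue stick with a broad band, upright, 26 mm in diameter, 90 mm high, standing loose at the left side of the box; origin at the middle of its foot
- torch: black pocket torch, upright, 27 mm in diameter, 92 mm high, standing loose at the right side of the box; origin at the middle of its foot
- mug: patterned mug, 97x106x98 mm, loose, to the left; origin at the middle of its foot
- stapler: small stapler, 132x36x40 mm, loose, to the left in front; origin at the middle of its underside

How it is judged:
On the way, in this order (a step that is already met when the one before it is completed fails the run):
1. the lid is raised to about half open (35 to 58 degrees) by the fingers (value of joint lid between 0.61 and 1.01 rad and contact force between the fingers and box above 0.5 N), for 0.1 s.
2. let go, the lid stays there by itself for 0.8 s (value of joint lid between 0.61 and 1.01 rad and contact force between each of the arm, the fingers and box below 0.05 N and velocity of joint lid between -0.03 and 0.03 rad/s), for 0.8 s.
3. the fingertips rest on top of the grip with 3 to 8 N for 1 s while the lid stays half open and still (contact force between the fingers and box between 3 and 8 N and distance between the grasp point and lid_grip between 0.0195 and 0.045 m and value of joint lid between 0.61 and 1.01 rad and velocity of joint lid between -0.03 and 0.03 rad/s), for 1 s.
At the end, for the whole second after the job is handed in: the lid stands still and untouched, half open (35 to 58 degrees), after it was let go and then load-tested (all of step 2).
It fails at once if more than 12 N pressed on the grip from above (contact force between the fingers and box above 12 N and distance between the grasp point and lid_grip between 0.0195 and 0.045 m and value of joint lid above 0.5 rad).
It fails at once if the lid pushed down or dropped after it was raised (value of joint lid above 0.5 rad and velocity of joint lid below -0.3 rad/s).
It fails at once if the lid flung up (faster than 2 rad/s) (velocity of joint lid above 2 rad/s).
It fails at once if the glue stick, torch, mug or stapler shifted by more than 20 mm (distance of any of glue_stick, torch, mug, stapler from where it was at the start of the episode above 0.02 m).
It also fails if it takes over 51 s, if anything falls off the work surface, if the arm or the gripper's body presses on something with over 40 N, if the wrist force passes 120 N, or if a joint passes its speed limit or range.

## Working session

There is one attempt and no reset: what is moved stays moved. The work goes in short steps, Python scripts to look and compute and a tool call to move; the robot and the scene stay as the last step left them, time stands still between calls to the robot, and variables do not carry over. Pictures are saved under pics/ and viewed, at most 10 in all, crops included, and the job is handed in when it is done.

Besides the shell and the picture viewer there is one more tool, called after "Call:" in YAML: its name, and indented under it one key for each argument. move_arm: Moves the arm, as the interface text tells. Its arguments: {"type":"object","properties":{"plan":{"type":"array","items":{"type":"object","properties":{"delta_pos":{"type":"array","items":{"type":"number"}},"turn":{"type":"array","items":{"type":"number"}},"fingers":{"type":"number"}}}},"force":{"type":"number"}},"required":["plan"]}

```bash
mkdir -p pics; python3 - <<'E'
from workcell import *
import cv2,numpy as np
o=get_obs();print({k:np.round(v,3) for k,v in o.items()},tip_reach)
for n in("side","top"):
    c=camera(n);cv2.imwrite(f"pics/{n}0.png",c["color"][:,:,::-1]);np.savez(f"{n}0.npz",**c)
    print(n,c["fx"],c["cx"],c["cy"],np.round(c["R"],3).tolist(),-c["R"].T@c["t"])
E
```

```text
{'clock': np.float64(0.0), 'joint_pos': array([ 1.089,  0.333, -0.065,  1.461,  0.022,  1.35 , -0.088]), 'joint_velocities': array([ 0.002,  0.002, -0.   , -0.   ,  0.002, -0.002, -0.   ]), 'tau': array([-0.0000e+00, -6.2545e+01,  4.9000e-02, -3.9160e+01,  1.6000e-02,
        1.0000e-02, -0.0000e+00]), 'position': array([ 0.277, -0.56 ,  0.242]), 'ee_rot': array([ 0.974,  0.227, -0.   , -0.001]), 'ft_force': array([-0.012,  0.401,  0.34 ]), 'torque': array([0.019, 0.006, 0.026]), 'grasp_force': np.float64(0.0), 'grip_width': np.float64(0.997)} 0.011
side 505.1026021245108 286.0425772257812 208.71219611610914 [[-0.939, -0.342, -0.018], [-0.172, 0.515, -0.84], [0.297, -0.786, -0.543]] [0.23874757 0.70431949 0.66975354]
top 440.08812470260636 273.7955236791581 212.534406513699 [[0.021, -1.0, 0.01], [-0.994, -0.022, -0.11], [0.11, -0.008, -0.994]] [ 0.46023371 -0.13059263  0.9988899 ]
```

View pics/side0.png

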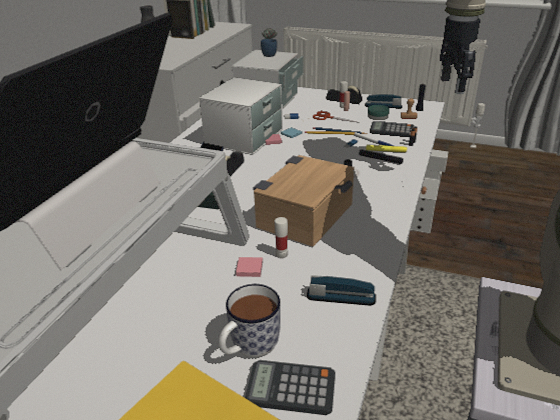

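View pics/top0.png

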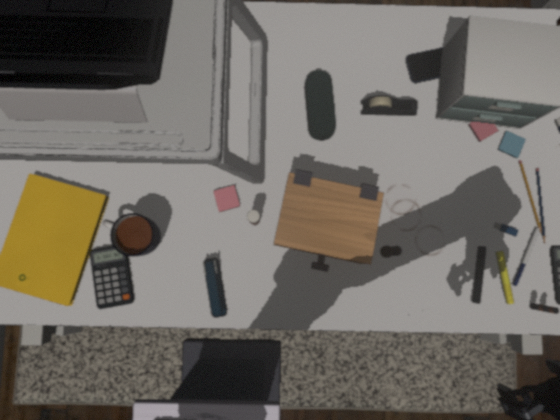

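Side view: the box is at about (305,197), its grip at about (348,185), the glue stick at (281,238), the mug at (253,320) and the stapler at (342,290). Top view: the lid is at (330,217), the grip barrel at (320,267), the torch at (390,251), the glue stick at (253,216) and the stapler at (215,287).

```bash
cat >h.py <<'E'
import numpy as np,cv2
def pts(c,m):
    v,u=np.nonzero(m&(c["range_z"]>0)); z=c["range_z"][v,u]
    P=np.c_[(u-c["cx"])/c["fx"]*z,(v-c["cy"])/c["fy"]*z,z]
    return (P-c["t"])@c["R"],u,v
def lidmask(c,box):
    h=cv2.cvtColor(c["color"],cv2.COLOR_RGB2HSV); m=(h[...,0]>5)&(h[...,0]<20)&(h[...,1]>80)&(h[...,2]>50)
    r=np.zeros_like(m); u0,u1,v0,v1=box; r[v0:v1,u0:u1]=m[v0:v1,u0:u1]; return r
E
python3 - <<'E'
from h import *
c=dict(np.load("top0.npz"))
m=lidmask(c,(265,395,165,275)); P,u,v=pts(c,m)
k=P[:,2]>.085;P=P[k];print(len(P),np.percentile(P[:,2],[2,50,98]))
A=np.c_[P[:,:2],np.ones(len(P))];co=np.linalg.lstsq(A,P[:,2],rcond=None)[0];print("plane",co)
r=cv2.minAreaRect(P[:,:2].astype(np.float32));print(r,cv2.boxPoints(r))
lo,hi=np.percentile(P[:,:2],0,axis=0),np.percentile(P[:,:2],100,axis=0);print(lo,hi)
g=c["color"].max(2)
for n,(a,b,d,e) in dict(grip=(305,335,254,276),torch=(375,405,240,262),hingeL=(290,315,165,190),hingeR=(358,382,180,205)).items():
    M=np.zeros_like(m);M[d:e,a:b]=g[d:e,a:b]<55
    Q,uu,vv=pts(c,M);print(n,len(Q),uu.mean(),vv.mean(),np.round(np.percentile(Q,[2,50,98],axis=0),4).tolist())
    if n=="grip":
        for x in range(254,276):print(x,''.join('%4d'%int(1000*z) for z in (pts(c,np.ones_like(m))[0][:,2].reshape(420,560)[x,306:334] if (c["range_z"]>0).all() else [])), ''.join('#' if q else '.' for q in M[x,300:340]))
h=P@np.array([0,0,1])
im=cv2.resize(c["color"][230:290,270:410,::-1],None,fx=5,fy=5,interpolation=2)
s=np.load("side0.npz");im2=cv2.resize(s["color"][140:260,240:380,::-1],None,fx=5,fy=5)[:300*2]
cv2.imwrite("pics/crop.png",np.vstack([im,im2[:300]]))
E
```

```text
6697 [0.10071674 0.10488745 0.10900697]
plane [-0.0306547   0.00612676  0.12320276]
((0.5512942671775818, -0.25122687220573425), (0.19922462105751038, 0.1522737294435501), 79.15338897705078) [[ 0.45777255 -0.3347321 ]
 [ 0.60732585 -0.36338702]
 [ 0.644816   -0.16772166]
 [ 0.49526268 -0.13906673]]
[ 0.46243953 -0.36054454] [ 0.64278401 -0.14111453]
grip 150 320.02 263.94666666666666 [[0.4451, -0.2455, 0.1069], [0.4549, -0.2326, 0.1176], [0.4747, -0.2157, 0.1219]]
254  ........................................
255  ...................####.................
256  ...................######...............
257  ...................#####................
258  ...................#####................
259  ..................######................
260  ..................######................
261  ..................#####.................
262  ..............##.#######................
263  ............############................
264  ............#############...............
265  ............################............
266  ............#################...........
267  ............################............
268  ..............##############............
269  ..................##########............
270  ......................######............
271  ........................................
272  ........................................
273  ........................................
274  ........................................
275  ........................................
torch 178 390.03932584269666 250.79775280898878 [[0.4771, -0.3997, 0.0147], [0.4874, -0.3852, 0.0666], [0.498, -0.3791, 0.0937]]<stdin>:11: RuntimeWarning: Mean of empty slice.
  ret = ret.dtype.type(ret / rcount)
Traceback (most recent call last):
IndexError: index -1 is out of bounds for axis 0 with size 0
```

```bash
python3 - <<'E'
from h import *
a=-.1895;e=np.array([np.cos(a),np.sin(a)]);n=np.array([-e[1],e[0]]);C=np.array([.5513,-.2512])
for nm,(u0,u1,v0,v1) in dict(top=(300,340,250,280),side=(330,362,165,205)).items():
    c=dict(np.load(nm+"0.npz"));g=c["color"].max(2);M=np.zeros(g.shape,bool);M[v0:v1,u0:u1]=(g<(60 if nm=="top" else 60))[v0:v1,u0:u1]
    Q,u,v=pts(c,M);L=np.c_[(Q[:,:2]-C)@e,(Q[:,:2]-C)@n,Q[:,2]]
    k=(L[:,0]<-.09)&(L[:,0]>-.13)&(L[:,2]>.085);L=L[k]
    print(nm,len(L),np.round(np.percentile(L,[0,3,50,97,100],axis=0)*1000,1).tolist())
    if nm=="top":
        for b in np.arange(-.116,-.09,.003):
            q=L[(L[:,0]>=b)&(L[:,0]<b+.003)];print(round(b,3),len(q),q[:,2].mean() if len(q) else 0,q[:,1].min() if len(q) else 0,q[:,1].max() if len(q) else 0)
    im=cv2.resize(c["color"][v0-20:v1+20,u0-30:u1+30,::-1],(500,300),interpolation=2)
    cv2.imwrite(f"pics/c_{nm}.png",im)
a,b=cv2.imread("pics/c_top.png"),cv2.imread("pics/c_side.png");cv2.imwrite("pics/crop.png",np.vstack([a,b]))
E
```

```text
top 126 [[-107.7, -15.1, 107.4], [-107.1, -13.4, 109.5], [-100.0, 1.5, 118.0], [-91.4, 16.4, 121.8], [-90.1, 17.7, 122.6]]
-0.116 0 0 0 0
-0.113 0 0 0 0
-0.11 5 0.11547067520043786 -0.0048770101956465434 0.013315656769540147
-0.107 25 0.11768976305119323 -0.014479242958315399 0.01766357530706917
-0.104 26 0.11907941800383945 -0.013661588440551457 0.016636569832428193
-0.101 24 0.11959205105220146 -0.015096849594349293 0.01731781641833865
-0.098 25 0.11809387246819929 -0.014948818401093291 0.01760434352727879
-0.095 14 0.1137257690767384 -0.008328767564851345 0.011641930668831091
-0.092 7 0.11019531349723388 -0.00440640318304062 0.007412743807587193
side 89 [[-111.4, -13.4, 105.6], [-110.6, -10.7, 107.5], [-105.4, 7.9, 115.7], [-92.0, 20.1, 120.4], [-90.6, 21.4, 120.6]]
```

View pics/crop.png

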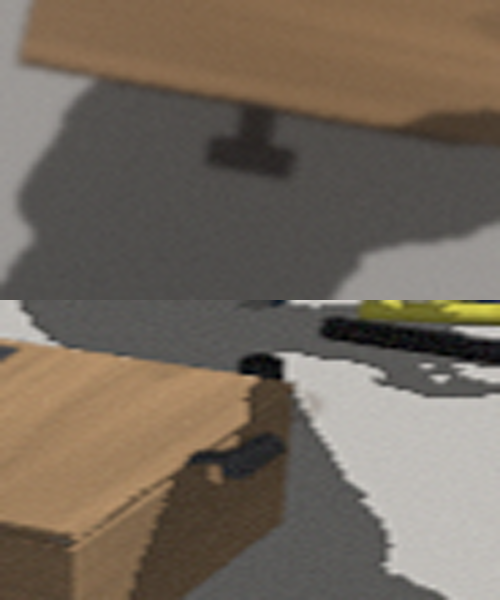

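The top crop shows the barrel at about (250,155), which is about (320,266) in the full image. It lies about 7.5 mm above the nominal grip point. The side crop shows it clear in front of the box, and the lid is open by about 0.03 rad.

```bash
cat >>h.py <<'E'
from scipy.spatial.transform import Rotation as Rn
from workcell import get_obs
a=-.1895;e=np.array([np.cos(a),np.sin(a),0]);n=np.array([-e[1],e[0],0]);H=np.array([.6309,-.2665,.099])
def barrel(th,off=.0075,lat=.0015,r=.183): return H+r*(-np.cos(th)*e+np.sin(th)*np.array([0,0,1]))+off*(np.sin(th)*e+np.cos(th)*np.array([0,0,1]))+lat*n
DOWN=Rn.from_matrix(np.c_[e,-n,[0,0,-1]])
def delta(p,Rt=DOWN):
    o=get_obs();R0=Rn.from_quat(o["ee_rot"])
    return R0.inv().apply(np.atleast_2d(np.array(p)-o["position"])).round(4).tolist(),(R0.inv()*Rt).as_rotvec().round(4).tolist()
E
python3 - <<'E'
from h import *
b=barrel(.031);print(b,delta([b[0],b[1],.242]))
E
```

```text
[ 0.45177317 -0.23061588  0.11216849] ([[0.3029, -0.2178, -0.0002]], [-0.0012, 0.0005, 0.6483])
```

The manual's scale: shifts go in shares of 0.5 m and turns go in shares of 90 degrees. Converting my numbers, 0.303 m / 0.5 = 0.606, -0.065 m / 0.5 = -0.13, 0.065 rad / 1.5708 = 0.0414.

Call:
move_arm:
  plan:
    - {"delta_pos": [0.06, -0.044, 0], "turn": [0, 0, 0.0414], "fingers": 0.25}
    - {"delta_pos": [0.12, -0.088, 0], "turn": [0, 0, 0.0828], "fingers": 0.25}
    - {"delta_pos": [0.18, -0.13, 0], "turn": [0, 0, 0.1241], "fingers": 0.25}
    - {"delta_pos": [0.24, -0.174, 0], "turn": [0, 0, 0.1655], "fingers": 0.25}
    - {"delta_pos": [0.3, -0.218, 0], "turn": [0, 0, 0.2069], "fingers": 0.25}
    - {"delta_pos": [0.36, -0.262, 0], "turn": [0, 0, 0.2483], "fingers": 0.25}
    - {"delta_pos": [0.42, -0.304, 0], "turn": [0, 0, 0.2897], "fingers": 0.25}
    - {"delta_pos": [0.48, -0.348, 0], "turn": [0, 0, 0.331], "fingers": 0.25}
    - {"delta_pos": [0.54, -0.392, 0], "turn": [0, 0, 0.3724], "fingers": 0.25}
    - {"delta_pos": [0.606, -0.436, 0], "turn": [0, 0, 0.4125], "fingers": 0.25}
    - {"delta_pos": [0.606, -0.436, 0], "turn": [0, 0, 0.4125], "fingers": 0.25}
    - {"delta_pos": [0.606, -0.436, 0], "turn": [0, 0, 0.4125], "fingers": 0.25}
  force: 50

```text
clock: 1.6
position: [0.4515, -0.2312, 0.2421]
ee_rot: [0.996, -0.094, -0.0, 0.0]
ft_force: [0.1, -0.5, -0.3]
grip_width: 0.755
grasp_force: 0.0
```

```bash
python3 - <<'E'
from h import *
b=barrel(.031);o=get_obs();print(o["clock"],o["position"],o["grip_width"],o["ft_force"],delta([b[0],b[1],.108]))
from workcell import camera
s,t=camera("side"),camera("top")
cv2.imwrite("pics/above.png",np.hstack([s["color"][60:300,180:460,::-1],t["color"][130:370,190:470,::-1]]))
E
```

```text
1.6 [ 0.4515094  -0.23120439  0.24205578] 0.7549823324312093 [ 0.08422555 -0.52192697 -0.2603279 ] ([[0.0002, -0.0007, 0.1341]], [0.0003, 0.0006, 0.0005])
```

View pics/above.png

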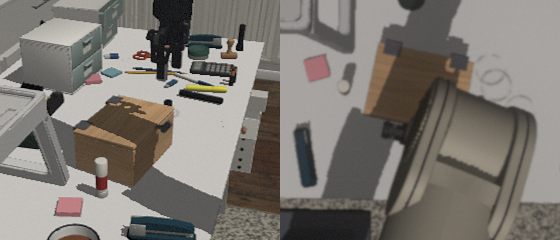

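The gripper hangs above the grip, side image about (172,60), with its jaws along the barrel, and everything below is clear.

Converted, 0.134 m / 0.5 = 0.268, 0.12 m / 0.5 = 0.24.

Call:
move_arm:
  plan:
    - {"delta_pos": [0, -0.002, 0.05], "turn": [0, 0, 0], "fingers": 0.25}
    - {"delta_pos": [0, -0.002, 0.1], "turn": [0, 0, 0], "fingers": 0.25}
    - {"delta_pos": [0, -0.002, 0.15], "turn": [0, 0, 0], "fingers": 0.25}
    - {"delta_pos": [0, -0.002, 0.2], "turn": [0, 0, 0], "fingers": 0.25}
    - {"delta_pos": [0, -0.002, 0.24], "turn": [0, 0, 0], "fingers": 0.25}
    - {"delta_pos": [0, -0.002, 0.268], "turn": [0, 0, 0], "fingers": 0.25}
    - {"delta_pos": [0, -0.002, 0.268], "turn": [0, 0, 0], "fingers": 0.25}

```text
clock: 2.58
position: [0.4514, -0.23, 0.1076]
ee_rot: [0.995, -0.095, -0.001, -0.0]
ft_force: [-0.1, 0.5, 0.2]
grip_width: 0.754
grasp_force: 0.0
```

Call:
move_arm:
  plan:
    - {"delta_pos": [0, 0, 0], "turn": [0, 0, 0], "fingers": 0.45}
    - {"delta_pos": [0, 0, 0], "turn": [0, 0, 0], "fingers": 0.55}
    - {"delta_pos": [0, 0, 0], "turn": [0, 0, 0], "fingers": 0.6}
    - {"delta_pos": [0, 0, 0], "turn": [0, 0, 0], "fingers": 1}
    - {"delta_pos": [0, 0, 0], "turn": [0, 0, 0], "fingers": 1}
    - {"delta_pos": [0, 0, 0], "turn": [0, 0, 0], "fingers": 1}
  force: 60

```text
clock: 3.32
position: [0.4522, -0.2316, 0.1095]
ee_rot: [0.995, -0.095, 0.001, 0.001]
ft_force: [-1.7, -5.2, 5.1]
grip_width: 0.379
grasp_force: 59.1
```

```bash
python3 - <<'E'
from h import *
o=get_obs();print(o["clock"],o["position"],o["grip_width"]*85,o["ft_force"],o["torque"],o["grasp_force"])
off=o["position"]-barrel(.031);print(off)
R0=Rn.from_quat(o["ee_rot"])
b0=barrel(.031)
for th in np.linspace(.031,.80,13)[1:]: print(round(th,3),R0.inv().apply(barrel(th)-b0).round(4).tolist())
E
```

```text
3.325 [ 0.4522223  -0.2315898   0.10948913] 32.19997432310255 [-1.7176808  -5.21496477  5.08847468] [-1.09866116  0.5192045   0.05717846] 59.089787006378174
[ 0.00044913 -0.00097392 -0.00267936]
0.095 [0.0012, 0.0, -0.0117]
0.159 [0.0032, 0.0001, -0.0232]
0.223 [0.0059, 0.0001, -0.0347]
0.287 [0.0094, 0.0001, -0.0459]
0.351 [0.0135, 0.0001, -0.0568]
0.416 [0.0184, 0.0001, -0.0675]
0.48 [0.0239, 0.0002, -0.0779]
0.544 [0.0301, 0.0002, -0.0879]
0.608 [0.0369, 0.0002, -0.0974]
0.672 [0.0443, 0.0002, -0.1065]
0.736 [0.0523, 0.0002, -0.1151]
0.8 [0.0608, 0.0002, -0.1232]
```

Converted, -0.0675 m / 0.5 = -0.135, -0.062 m / 0.5 = -0.124.

Call:
move_arm:
  plan:
    - {"delta_pos": [0, 0, -0.012], "turn": [0, 0, 0], "fingers": 1}
    - {"delta_pos": [0.002, 0, -0.024], "turn": [0, 0, 0], "fingers": 1}
    - {"delta_pos": [0.004, 0, -0.036], "turn": [0, 0, 0], "fingers": 1}
    - {"delta_pos": [0.006, 0, -0.046], "turn": [0, 0, 0], "fingers": 1}
    - {"delta_pos": [0.009, 0, -0.058], "turn": [0, 0, 0], "fingers": 1}
    - {"delta_pos": [0.012, 0, -0.07], "turn": [0, 0, 0], "fingers": 1}
    - {"delta_pos": [0.015, 0, -0.081], "turn": [0, 0, 0], "fingers": 1}
    - {"delta_pos": [0.019, 0, -0.092], "turn": [0, 0, 0], "fingers": 1}
    - {"delta_pos": [0.023, 0, -0.103], "turn": [0, 0, 0], "fingers": 1}
    - {"delta_pos": [0.027, 0, -0.114], "turn": [0, 0, 0], "fingers": 1}
    - {"delta_pos": [0.032, 0, -0.124], "turn": [0, 0, 0], "fingers": 1}
    - {"delta_pos": [0.037, 0, -0.135], "turn": [0, 0, 0], "fingers": 1}

```text
clock: 4.82
position: [0.4675, -0.2345, 0.1734]
ee_rot: [0.995, -0.095, -0.003, 0.0]
ft_force: [-1.1, -6.6, -18.3]
grip_width: 0.378
grasp_force: 61.2
```

```bash
python3 - <<'E'
from h import *
from workcell import camera
o=get_obs();print(o["clock"],o["position"],o["grip_width"]*85,o["ft_force"],o["torque"],o["grasp_force"])
off=o["position"]-H;print("local",off@e,off@n,off[2])
s=camera("side");cv2.imwrite("pics/lift.png",cv2.resize(s["color"][100:260,220:420,::-1],None,fx=3,fy=3))
E
```

```text
4.825 [ 0.46753769 -0.23447495  0.17344024] 32.09619037181325 [ -1.0904301   -6.63335    -18.30141379] [-1.29271076  0.65283902 -0.05791729] 61.17328405380249
local -0.16647038171729378 0.0006795445242874891 0.07444023566916877
```

View pics/lift.png

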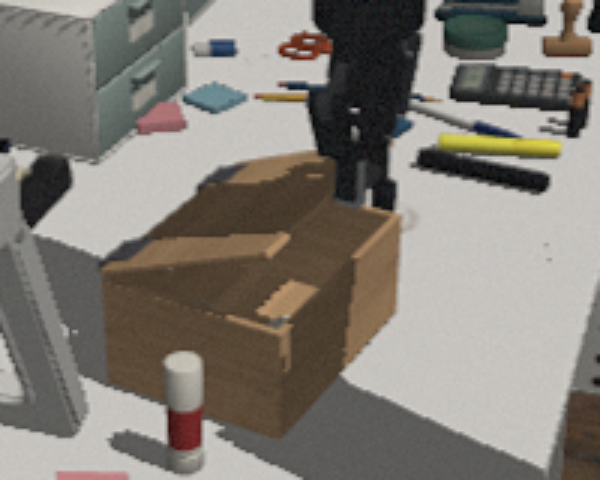

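The lid is rising in the grip, jaws at about (365,185) in the crop, and it stands at roughly 0.39 rad. I'll carry on to half-way.

Converted, -0.0557 m / 0.5 = -0.1114, -0.0517 m / 0.5 = -0.1034.

Call:
move_arm:
  plan:
    - {"delta_pos": [0.005, 0, -0.0104], "turn": [0, 0, 0], "fingers": 1}
    - {"delta_pos": [0.011, 0, -0.0208], "turn": [0, 0, 0], "fingers": 1}
    - {"delta_pos": [0.017, 0, -0.0308], "turn": [0, 0, 0], "fingers": 1}
    - {"delta_pos": [0.0234, 0, -0.0408], "turn": [0, 0, 0], "fingers": 1}
    - {"delta_pos": [0.03, 0, -0.0504], "turn": [0, 0, 0], "fingers": 1}
    - {"delta_pos": [0.037, 0, -0.06], "turn": [0, 0, 0], "fingers": 1}
    - {"delta_pos": [0.0444, 0, -0.0692], "turn": [0, 0, 0], "fingers": 1}
    - {"delta_pos": [0.052, 0, -0.078], "turn": [0, 0, 0], "fingers": 1}
    - {"delta_pos": [0.06, 0, -0.0868], "turn": [0, 0, 0], "fingers": 1}
    - {"delta_pos": [0.068, 0, -0.0952], "turn": [0, 0, 0], "fingers": 1}
    - {"delta_pos": [0.076, 0, -0.1034], "turn": [0, 0, 0], "fingers": 1}
    - {"delta_pos": [0.085, 0, -0.1114], "turn": [0, 0, 0], "fingers": 1}

```text
clock: 6.38
position: [0.5076, -0.2424, 0.2286]
ee_rot: [0.995, -0.096, -0.005, -0.0]
ft_force: [-13.5, -1.6, -8.1]
grip_width: 0.379
grasp_force: 61.5
```

Call:
move_arm:
  plan:
    - {"delta_pos": [0, 0, 0], "turn": [0, 0, 0], "fingers": 1}
    - {"delta_pos": [0, 0, 0], "turn": [0, 0, 0], "fingers": 1}
    - {"delta_pos": [0, 0, 0], "turn": [0, 0, 0], "fingers": 1}

```text
clock: 6.75
position: [0.5081, -0.2424, 0.2292]
ee_rot: [0.995, -0.096, -0.004, 0.0]
ft_force: [-10.8, -3.8, -6.8]
grip_width: 0.378
grasp_force: 61.7
```

```bash
python3 - <<'E'
from h import *
o=get_obs();print(o["clock"],o["position"],o["grip_width"]*85,o["ft_force"],o["torque"],o["grasp_force"])
off=o["position"]-H;x,z=-off@e,off[2]+.0027;print("local",x,off@n,z,"angle",np.arctan2(z,x)-.041,np.hypot(x,z))
E
```

```text
6.75 [ 0.50812468 -0.2424324   0.22922026] 32.116546707456635 [-10.84303943  -3.84848365  -6.8269598 ] [-0.49617738  2.76775281 -0.05795917] 61.67546331882477
local 0.12511102918603584 0.0005098237021287817 0.132920259927193 angle 0.7746535940049863 0.18253921530208697
```

Call:
move_arm:
  plan:
    - {"delta_pos": [0, 0, 0], "turn": [0, 0, 0], "fingers": 0.5}
    - {"delta_pos": [0, 0, 0], "turn": [0, 0, 0], "fingers": 0.3}
    - {"delta_pos": [0, 0, 0], "turn": [0, 0, 0], "fingers": 0.25}
    - {"delta_pos": [0, 0, 0], "turn": [0, 0, 0], "fingers": 0.25}
    - {"delta_pos": [0, 0, -0.02], "turn": [0, 0, 0], "fingers": 0.25}
    - {"delta_pos": [0, 0, -0.05], "turn": [0, 0, 0], "fingers": 0.25}
    - {"delta_pos": [0, 0, -0.09], "turn": [0, 0, 0], "fingers": 0.25}
    - {"delta_pos": [0, 0, -0.13], "turn": [0, 0, 0], "fingers": 0.25}
    - {"delta_pos": [0, 0, -0.16], "turn": [0, 0, 0], "fingers": 0.25}
    - {"delta_pos": [0, 0, -0.16], "turn": [0, 0, 0], "fingers": 1}
    - {"delta_pos": [0, 0, -0.16], "turn": [0, 0, 0], "fingers": 1}
    - {"delta_pos": [0, 0, -0.16], "turn": [0, 0, 0], "fingers": 1}

```text
clock: 8.25
position: [0.5117, -0.2411, 0.3107]
ee_rot: [0.996, -0.094, -0.001, -0.0]
ft_force: [0.3, 0.7, -0.4]
grip_width: 0.114
grasp_force: 0.0
```

Call:
move_arm:
  plan:
    - {"delta_pos": [0, 0, 0], "turn": [0, 0, 0], "fingers": 1}
    - {"delta_pos": [0, 0, 0], "turn": [0, 0, 0], "fingers": 1}
    - {"delta_pos": [0, 0, 0], "turn": [0, 0, 0], "fingers": 1}
    - {"delta_pos": [0, 0, 0], "turn": [0, 0, 0], "fingers": 1}
    - {"delta_pos": [0, 0, 0], "turn": [0, 0, 0], "fingers": 1}
    - {"delta_pos": [0, 0, 0], "turn": [0, 0, 0], "fingers": 1}

```text
clock: 9.0
position: [0.512, -0.2412, 0.3115]
ee_rot: [0.996, -0.094, 0.0, 0.0]
ft_force: [0.1, 0.1, -0.6]
grip_width: -0.001
grasp_force: 0.0
```

```bash
python3 - <<'E'
from h import *
from workcell import camera
o=get_obs();print(o["clock"],o["position"],o["grip_width"]*85,o["ft_force"],o["torque"],o["grasp_force"])
s=camera("side");t=camera("top")
np.savez("side1.npz",**s);np.savez("top1.npz",**t)
for c,b in((s,(240,370,120,260)),(t,(265,395,165,290))):
    Q,u,v=pts(c,c["range_z"]>0);D=Q-H
    x,y,z=-D@e,D@n,D[:,2]
    k=(x>.03)&(x<.10)&(abs(y)<.09)&(z>.01)&(z<.15)&(abs(z-x)<.03)
    if k.sum()>20:
        p=np.polyfit(x[k],z[k],1);print(k.sum(),"angle",np.arctan(p[0]),p)
    g=c["color"].reshape(-1,3)[v*0+np.arange(len(v))] if len(v)==420*560 else c["color"][v,u]
    k=(g.max(1)<60)&(abs(y)<.03)&(x>.10)&(x<.15)&(z>.10)&(z<.16)
    if k.sum(): print("grip",k.sum(),np.round(np.percentile(np.c_[x,y,z][k],[2,50,98],axis=0),4).tolist())
cv2.imwrite("pics/rel.png",np.hstack([cv2.resize(s["color"][60:260,220:420,::-1],None,fx=2,fy=2),cv2.resize(t["color"][130:330,230:430,::-1],None,fx=2,fy=2)]))
E
```

```text
9.0 [ 0.51204153 -0.24120094  0.31153211] -0.10635704258638963 [ 0.07170985  0.07753115 -0.59524812] [-0.01210352  0.00743187  0.02021993] 0.0
112 angle 0.7355316311322981 [0.90492898 0.00231808]
grip 84 [[0.1176, -0.0095, 0.1055], [0.1343, 0.0091, 0.1306], [0.1402, 0.0203, 0.1352]]
1118 angle 0.7327829227782454 [0.89994176 0.00514419]
grip 26 [[0.1245, 0.0136, 0.1249], [0.1303, 0.0163, 0.133], [0.1373, 0.0182, 0.1369]]
```

View pics/rel.png

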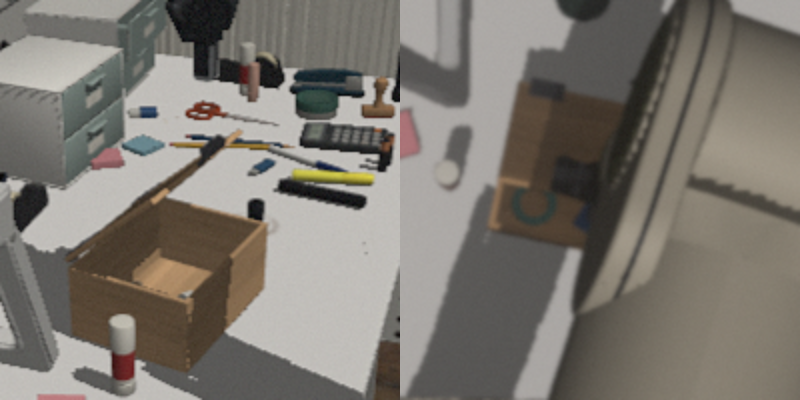

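The lid stands by itself at about 0.735 rad. In the left panel (side view) it is edge-on with the grip at about (212,148), and in the right panel (top view) the grip is at about (575,178). Its top should be at z ≈ 0.2355, so I'll go down with closed fingers to just above it.

Converted, 0.06 m / 0.5 = 0.12, 0.059 m / 0.5 = 0.118.

Call:
move_arm:
  plan:
    - {"delta_pos": [-0.017, 0.002, 0.03], "turn": [0, 0, 0], "fingers": 1}
    - {"delta_pos": [-0.017, 0.002, 0.06], "turn": [0, 0, 0], "fingers": 1}
    - {"delta_pos": [-0.017, 0.002, 0.084], "turn": [0, 0, 0], "fingers": 1}
    - {"delta_pos": [-0.017, 0.002, 0.1], "turn": [0, 0, 0], "fingers": 1}
    - {"delta_pos": [-0.017, 0.002, 0.112], "turn": [0, 0, 0], "fingers": 1}
    - {"delta_pos": [-0.017, 0.002, 0.118], "turn": [0, 0, 0], "fingers": 1}
    - {"delta_pos": [-0.017, 0.002, 0.12], "turn": [0, 0, 0], "fingers": 1}
    - {"delta_pos": [-0.017, 0.002, 0.12], "turn": [0, 0, 0], "fingers": 1}

```text
clock: 10.1
position: [0.5036, -0.2406, 0.2518]
ee_rot: [0.996, -0.094, 0.0, 0.0]
ft_force: [0.7, 0.8, -0.1]
grip_width: -0.001
grasp_force: 0.0
```

Converted, 0.002 m / 0.5 = 0.004, 0.001 m / 0.5 = 0.002.

Call:
move_arm:
  plan:
    - {"delta_pos": [0, 0, 0.002], "turn": [0, 0, 0], "fingers": 1}
    - {"delta_pos": [0, 0, 0.004], "turn": [0, 0, 0], "fingers": 1}
    - {"delta_pos": [0, 0, 0.004], "turn": [0, 0, 0], "fingers": 1}

```text
clock: 10.48
position: [0.5035, -0.2406, 0.2495]
ee_rot: [0.996, -0.094, -0.0, 0.0]
ft_force: [-1.0, -0.3, 0.1]
grip_width: -0.001
grasp_force: 0.0
```

Converted, 0.0015 m / 0.5 = 0.003, 0.0007 m / 0.5 = 0.0014.

Call:
move_arm:
  plan:
    - {"delta_pos": [0, 0, 0.0014], "turn": [0, 0, 0], "fingers": 1}
    - {"delta_pos": [0, 0, 0.003], "turn": [0, 0, 0], "fingers": 1}
    - {"delta_pos": [0, 0, 0.003], "turn": [0, 0, 0], "fingers": 1}

```text
clock: 10.85
position: [0.5035, -0.2406, 0.2479]
ee_rot: [0.996, -0.094, -0.0, 0.0]
ft_force: [0.1, 0.2, 0.4]
grip_width: 0.004
grasp_force: 0.0
```

Call:
move_arm:
  plan:
    - {"delta_pos": [0, 0, 0.0014], "turn": [0, 0, 0], "fingers": 1}
    - {"delta_pos": [0, 0, 0.0024], "turn": [0, 0, 0], "fingers": 1}
    - {"delta_pos": [0, 0, 0.0024], "turn": [0, 0, 0], "fingers": 1}

```text
clock: 11.22
position: [0.5035, -0.2406, 0.2468]
ee_rot: [0.996, -0.094, -0.0, 0.0]
ft_force: [0.6, -0.6, -0.4]
grip_width: -0.004
grasp_force: 0.0
```

Converted, 0.001 m / 0.5 = 0.002, 0.0006 m / 0.5 = 0.0012.

Call:
move_arm:
  plan:
    - {"delta_pos": [0, 0, 0.0012], "turn": [0, 0, 0], "fingers": 1}
    - {"delta_pos": [0, 0, 0.002], "turn": [0, 0, 0], "fingers": 1}
    - {"delta_pos": [0, 0, 0.002], "turn": [0, 0, 0], "fingers": 1}

```text
clock: 11.6
position: [0.5035, -0.2406, 0.2459]
ee_rot: [0.996, -0.094, 0.0, 0.0]
ft_force: [-1.0, -0.0, 1.1]
grip_width: -0.001
grasp_force: 0.2
```

```bash
python3 -c "
from h import *
o=get_obs();print(o['clock'],o['position'],o['ft_force'])"
```

```text
11.6 [ 0.50350228 -0.24062574  0.2458877 ] [-0.99087397 -0.00379218  1.08259247]
```

Converted, 0.0008 m / 0.5 = 0.0016, 0.0005 m / 0.5 = 0.001.

Call:
move_arm:
  plan:
    - {"delta_pos": [0, 0, 0.001], "turn": [0, 0, 0], "fingers": 1}
    - {"delta_pos": [0, 0, 0.0016], "turn": [0, 0, 0], "fingers": 1}
    - {"delta_pos": [0, 0, 0.0016], "turn": [0, 0, 0], "fingers": 1}

```text
clock: 11.98
position: [0.5036, -0.2406, 0.2457]
ee_rot: [0.996, -0.094, 0.0, 0.0]
ft_force: [-2.5, 0.9, 5.6]
grip_width: -0.001
grasp_force: 2.9
```

Converted, -0.0001 m / 0.5 = -0.0002.

Call:
move_arm:
  plan:
    - {"delta_pos": [0, 0, -0.0002], "turn": [0, 0, 0], "fingers": 1}
    - {"delta_pos": [0, 0, -0.0002], "turn": [0, 0, 0], "fingers": 1}
    - {"delta_pos": [0, 0, -0.0002], "turn": [0, 0, 0], "fingers": 1}
    - {"delta_pos": [0, 0, -0.0002], "turn": [0, 0, 0], "fingers": 1}
    - {"delta_pos": [0, 0, -0.0002], "turn": [0, 0, 0], "fingers": 1}
    - {"delta_pos": [0, 0, -0.0002], "turn": [0, 0, 0], "fingers": 1}

```text
clock: 12.72
position: [0.5036, -0.2406, 0.2457]
ee_rot: [0.996, -0.094, 0.0, 0.0]
ft_force: [-1.9, 0.7, 4.6]
grip_width: -0.003
grasp_force: 2.8
```

Call:
move_arm:
  plan:
    - {"delta_pos": [0, 0, 0], "turn": [0, 0, 0], "fingers": 1}
    - {"delta_pos": [0, 0, 0], "turn": [0, 0, 0], "fingers": 1}
    - {"delta_pos": [0, 0, 0], "turn": [0, 0, 0], "fingers": 1}
    - {"delta_pos": [0, 0, 0], "turn": [0, 0, 0], "fingers": 1}
    - {"delta_pos": [0, 0, 0], "turn": [0, 0, 0], "fingers": 1}
    - {"delta_pos": [0, 0, 0], "turn": [0, 0, 0], "fingers": 1}
    - {"delta_pos": [0, 0, 0], "turn": [0, 0, 0], "fingers": 1}
    - {"delta_pos": [0, 0, 0], "turn": [0, 0, 0], "fingers": 1}

```text
clock: 13.72
position: [0.5036, -0.2406, 0.2457]
ee_rot: [0.996, -0.094, 0.0, 0.0]
ft_force: [-2.0, 0.8, 6.5]
grip_width: -0.001
grasp_force: 2.8
```

```bash
python3 -c "
from h import *
o=get_obs();print(o['clock'],o['position'],o['ft_force'],o['torque'])"
```

```text
13.725 [ 0.50358292 -0.24060819  0.24569602] [-2.02445095  0.80867863  6.53505626] [0.21404813 0.52453476 0.01001936]
```

The load held at 5 to 7 N for over 1.7 s without the tool sinking. Now I'll retreat.

Converted, 0.12 m / 0.5 = 0.24, 0.1 m / 0.5 = 0.2.

Call:
move_arm:
  plan:
    - {"delta_pos": [0, 0, -0.01], "turn": [0, 0, 0], "fingers": 1}
    - {"delta_pos": [0, 0, -0.03], "turn": [0, 0, 0], "fingers": 1}
    - {"delta_pos": [0, 0, -0.06], "turn": [0, 0, 0], "fingers": 1}
    - {"delta_pos": [0, 0, -0.1], "turn": [0, 0, 0], "fingers": 1}
    - {"delta_pos": [-0.04, 0.04, -0.14], "turn": [0, 0, 0], "fingers": 1}
    - {"delta_pos": [-0.08, 0.08, -0.16], "turn": [0, 0, 0], "fingers": 1}
    - {"delta_pos": [-0.12, 0.14, -0.16], "turn": [0, 0, 0], "fingers": 1}
    - {"delta_pos": [-0.16, 0.2, -0.16], "turn": [0, 0, 0], "fingers": 1}
    - {"delta_pos": [-0.16, 0.24, -0.16], "turn": [0, 0, 0], "fingers": 1}
    - {"delta_pos": [-0.16, 0.24, -0.16], "turn": [0, 0, 0], "fingers": 1}
    - {"delta_pos": [-0.16, 0.24, -0.16], "turn": [0, 0, 0], "fingers": 1}

```text
clock: 15.1
position: [0.4034, -0.3423, 0.3252]
ee_rot: [0.996, -0.094, 0.0, -0.0]
ft_force: [-0.3, -0.5, -0.2]
grip_width: 0.004
grasp_force: 0.0
```

```bash
python3 - <<'E'
from h import *
from workcell import camera
s=camera("side");t=camera("top")
for c in(s,t):
    Q,u,v=pts(c,c["range_z"]>0);D=Q-H;x,y,z=-D@e,D@n,D[:,2]
    k=(x>.03)&(x<.10)&(abs(y)<.09)&(z>.01)&(z<.15)&(abs(z-x)<.03)
    if k.sum()>20: print(k.sum(),"angle",np.arctan(np.polyfit(x[k],z[k],1)[0]))
cv2.imwrite("pics/end.png",np.hstack([s["color"][60:360,180:460,::-1],t["color"][60:360,180:460,::-1]]))
print(get_obs()["clock"])
E
```

```text
113 angle 0.7352191364566572
2925 angle 0.7342317741333935
15.2
```

View pics/end.png

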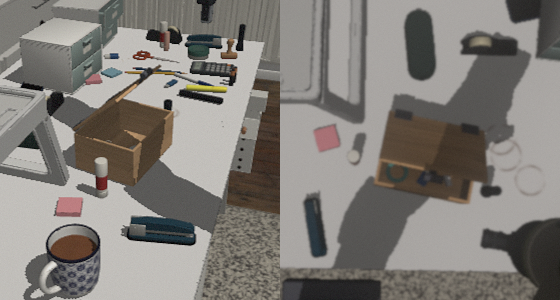

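The lid stands half open at 0.735 rad, seen at (435,150) in the right panel. The glue stick, torch, mug and stapler are where they were, and the arm is clear.

```bash
python3 -c "
from workcell import *
print(hand_in())"
```

```text
the job is handed in; nothing more can be done
None
```

The hinge holds: the lid stayed at about 42° (0.735 rad) by itself and did not sink under a load of about 5–7 N held for over 1.5 s; I left it half open with nothing around the box disturbed and handed the job in at about 15 s, though no verdict came back.

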